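Ready a specimen jar in the scanning chest and shut its propped lid

ROBOT

A 7-joint arm with a two-finger parallel gripper is mounted at the origin on the work surface. World frame = base frame: x ahead of the robot, y to its left, z up, the work surface at z = 0. Lengths are in m, angles in rad, forces in N, time in s.
With the tool pointing down it reaches from about 0.4 to 0.925 m from the base axis. Payload 5.6 kg.
Tool frame: the origin (TCP) lies midway between the tips of the shut fingers; the grasp point (between the pads) lies 19 mm behind it; z points along the fingers, y is the line along which they close (so a half turn about z gives the same grasp; the last joint's range is limited). The gripper opens to 85 mm and grips with 20 to 120 N. Pads are 22 mm wide; open, the fingers measure 114 mm over their backs; the gripper's body (76 mm by 85 mm) begins 54 mm behind the grasp point. The pads swing forward as they close: fully open they stand 13 mm farther back than shut.
Start: joints at [-1.25, 0.468, -0.012, 1.603, 0.006, 1.071, -0.056], TCP at [0.231, 0.607, 0.231] pointing down, gripper open.
Joint ranges: [-2.53, 2.53], [-0.31, 2.02], [-1.57, 1.55], [0.28, 2.44], [-1.29, 4.43], [0.15, 1.84], [-2.92, 2.92]. Speed limits (rad/s): [2.57, 2.57, 3.14, 3.14, 3.14, 3.14, 3.14].

INTERFACE

Orientations are given as a 3x3 rotation matrix whose columns are the frame's x, y, z axes.
In Python, from station import r, eyes gives the robot as it stands. The module is installed in compiled form; this text tells all that it offers.
- The arm moves only by the tool apply_moves, never from a script. Its argument "steps" is a list of rows, each an object of numbers: "x", "y", "z": the shift along the tool's x, y, z in mm; "rx", "ry", "rz": the turn, a rotation vector about the tool's x, y, z in rad; "grip": the finger opening in mm, from 0 to 85.4. In form: [{"x": .., "y": .., "z": .., "rx": .., "ry": .., "rz": .., "grip": ..}, ...]. A call has 1 to 8 rows; each row shifts and turns the commanded pose from where the row before left it, along the tool's axes as they then stand; what a row does not reach is not made up. A row lasts 1/8 s, in which the tool goes at most 62.5 mm and 10.7 degrees, less where a joint would pass 70% of its speed; a pose out of reach is approached as far as the arm can. A call is refused whole if a number of a shift passes 62.5 or a number of a turn 0.188, either way. A call with a gripper value outside its range is refused whole. The fingers move at their own pace and stop on an object; "squeeze" is the grip in N (left out, the last holds). Time passes only in rows, so rows that do not move let the fingers close. It gives the time, the measured TCP pose, the force, the opening and the grip force at its end, in the units of the state.
- r.get_state(): the state, without advancing time (a new reading comes with each control period).
- eyes.snapshot(name): name is "scene" or "top" or "wrist"; returns a dict with "image" (480x640x3 uint8, red, green, blue), "fx", "fy", "cx", "cy" (pixels), "dist" ([k1, k2, p1, p2, k3] as OpenCV has them; the pictures are not rectified), "rvec" (rotation vector, rad) and "tvec" (3), from world to camera coordinates, as OpenCV has them. Camera axes: x right, y down, z forward; pixel columns grow to the right and rows downward; lengths in m; the calibration is good to about 2 mm. A picture is of the moment at which its call begins. There is no depth.
- r.sign_off(): hands the job in; it is judged then, once.
The state is a dict: "t": time; "q": joint angles; "dq": joint speeds; "effort": joint torques, N m; "ee_pos": TCP position; "ee_rot": TCP orientation; "contact_force": force on the tool from outside, world axes, zero at the start; "wrist_torque": the same for the moment, N m; "opening": opening from 0.0 (shut) to 1.0 (fully open); "finger_force": force on a finger pad.
Only numpy, scipy, OpenCV 4.12 (cv2) and the standard library are available. Lean on these libraries where they do the work, as an engineer would, in place of code of your own. Each camera call takes 0.05 s, during which the arm holds its last target. There are 200 camera calls.

TASK

Turn the specimen jar where it stands in the chest so that its label squarely faces the scanner window, and let go of it. Then push the knee of the folding lid stay through so that the stay unlocks, and gently lower the lid until it is fully shut. Keep the jar upright, standing where it is and facing the window, and leave the other things on the bench and in the chest alone.

Things in the scene. Friction and masses are not known exactly. Their poses are not given: they have to be found in the camera images.
- chest: Fixed grey open-topped chest, 320 (its x) x 220 (its y) x 105 mm high, walls and floor 6 mm. Origin: centre of its underside, on the bench; z up. The lid is hinged along its +y upper edge; the scanner block is inside on its -x wall; the folding stay is inside near its +x wall. Its yaw varies by up to 0.25 rad.
- scan_window (a point): Centre of the 56 x 36 mm glass window of the black scanner block (34 mm deep, 90 mm wide, 70 mm high) inside the chest, on the block's face that looks along the chest's +x. It is at chest (-118, -20, 48) mm.
- jar: Loose clear jar (160 g) standing on the chest floor; origin: centre of its underside. Body 48 mm diameter to 56 mm high, white cap 56 mm diameter from 56 to 80 mm: grip it there from above. A raised paper label with dark bars is on its +x side, within the cap's outline; a black rib on the cap, 5 mm tall, points the same way. Starts turned 0.6 to 2.2 rad off the window, about 100 mm from it.
- lid (a joint): Closing angle of the lid: 0 = propped open (1.65 rad from shut, a little past upright), 1.65 = fully shut. Hinge friction (0.8 N m) holds the lid wherever it is left; while the stay is locked the lid cannot be lowered.
- lid_hinge (a point): Point on the hinge axis at the middle of the lid, at chest (0, 110, 105) mm. The hinge axis runs along the chest's x.
- lid_edge (a point): Middle of the lid's free edge, on the outer face. Lid: panel 320 mm along the hinge, 220 mm from hinge to edge, 12 mm thick (inner face through the hinge axis), 420 g; a flat black tab 90 mm wide, 6 mm thick stands 24 mm beyond the edge. Open, the outer face looks to chest +y, away from the chest.
- stay_knee (a joint): Fold of the knee of the lid stay: 0 = locked (just over-centre against its stop), 0.11 = straight, larger = folded; about 0.6 is well unlocked, and it reaches about 3.15 as the lid shuts.
- knee_bar (a point): Middle of the round black thumb bar at the stay's knee, 16 mm in diameter, 50 mm long along chest x, its free end inwards (chest -x), the steel links 26 mm to +x. Locked it is at chest (116, 46, 168) mm. To unlock, push it towards the hinge: it goes to chest +y and down, 45 degrees, on an arc of 106 mm radius about chest (y -30, z 93) mm. Needs a few N; stays where left.
- box_dish: Loose clear closed dish, 64 mm diameter, 14 mm high, lying in the chest's corner at about chest (100, -65) mm, origin at its underside. Bystander.
- forceps: Loose steel forceps, 140 mm long, lying on the bench by the chest. Bystander.
- leaf_cup: Loose white cup of leaves, 96 mm diameter, 110 mm high (leaves to 190), on the bench. Bystander.
There are look-alikes about, which are no part of the job. What is meant by the jar is not brown, purple or red, and is the smaller of those in its own colour.

How it is judged:
By the outcome, as a careful person would: the job done as asked, in the order asked, and still so for the second after the job is handed in, with the robot touching nothing.
It also fails if it takes over 67 s, if anything falls off the work surface, if the arm or the gripper's body presses on something with over 40 N, if the wrist force passes 120 N, or if a joint passes its speed limit or range.

## Working session

There is one attempt and no reset: what is moved stays moved. The work goes in short steps, Python scripts to look and compute and a tool call to move; the robot and the scene stay as the last step left them, time stands still between calls to the robot, and variables do not carry over. Pictures are saved under pics/ and viewed, at most 13 in all, crops included, and the job is handed in when it is done.

Besides the shell and the picture viewer there is one more tool, called after "Emit:" by a JSON object that holds its "fn" and its "kwargs". apply_moves: Moves the arm, as the interface text tells. Its arguments: {"type":"object","properties":{"steps":{"type":"array"},"squeeze":{"type":"number"}},"required":["steps"]}

```bash
mkdir -p pics; cat > h.py <<'E'
import numpy as np, cv2
from station import r, eyes
def snap(n,f=None):
    s=eyes.snapshot(n)
    if f: cv2.imwrite('pics/'+f,s['image'][:,:,::-1])
    return s
def KD(s): return np.array([[s['fx'],0,s['cx']],[0,s['fy'],s['cy']],[0,0,1.]]),np.array(s['dist'],float)
def ray(s,p):
    K,D=KD(s);u=cv2.undistortPoints(np.array([[p]],float),K,D)[0,0]
    R=cv2.Rodrigues(np.array(s['rvec'],float))[0];t=np.array(s['tvec'],float).ravel()
    return -R.T@t, R.T@np.array([u[0],u[1],1])
def onz(s,p,z):
    c,d=ray(s,p);return c+d*(z-c[2])/d[2]
def proj(s,P):
    K,D=KD(s);return cv2.projectPoints(np.array(P,float).reshape(-1,1,3),np.array(s['rvec'],float),np.array(s['tvec'],float),K,D)[0].reshape(-1,2)
E
python3 - <<'E'
from h import *
a=snap('top','top0.png');b=snap('scene','scene0.png')
for s in(a,b):print(ray(s,(320,240)))
print(r.get_state())
E
```

```text
(array([ 0.44208021, -0.03368037,  1.12859672]), array([ 0.08436052, -0.02962547, -0.99603198]))
(array([1.4140882 , 0.11555684, 0.90273602]), array([-0.78076259, -0.13683835, -0.60967648]))
{'t': 0.1, 'q': array([-1.24999523,  0.46830466, -0.0115759 ,  1.60356972,  0.00603068,
        1.0713731 , -0.05628598]), 'dq': array([-0.00084267, -0.00159816, -0.00082297, -0.00357321, -0.00233208,
        0.00021896, -0.00182907]), 'effort': array([ 9.91072520e-04, -5.33527780e+01,  2.12662626e-02, -2.51967072e+01,
        1.14336520e-02,  4.28104919e-03, -1.55363313e-05]), 'ee_pos': array([0.23119163, 0.60694594, 0.23040767]), 'ee_rot': array([[-9.34529879e-01,  3.55884421e-01, -4.29160095e-04],
       [ 3.55884646e-01,  9.34528584e-01, -1.56382434e-03],
       [-1.55478343e-04, -1.61417206e-03, -9.99998685e-01]]), 'contact_force': array([-0.05277514,  0.04667168,  0.11309562]), 'wrist_torque': array([0.02770411, 0.00198957, 0.01266904]), 'finger_force': 0.0, 'opening': 0.9998768837197031}
```

View pics/top0.png

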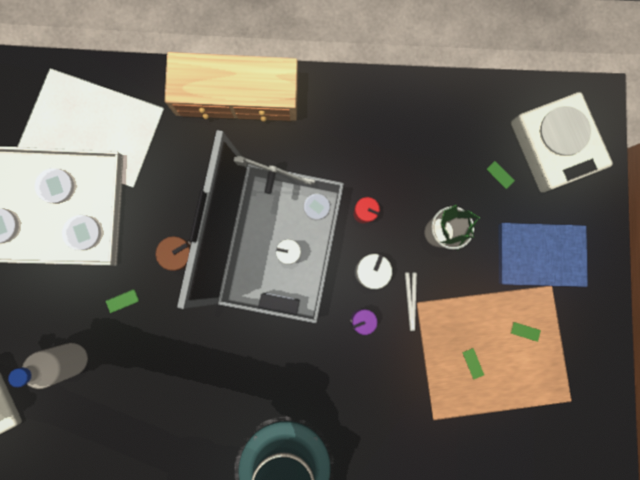

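View pics/scene0.png

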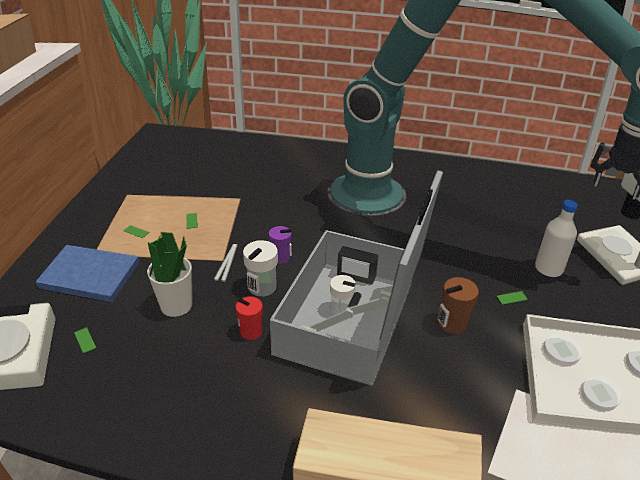

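Top view: chest with rim corners about (343,184), (316,321), (220,303), (247,167). The white jar is at (288,251) inside with its rib pointing left, the dish is at (317,206), and the stay is at the upper end. The scene view agrees. The larger white jar outside the chest is a look-alike.

```bash
python3 - <<'E'
from h import *
a=cv2.imread('pics/top0.png');b=cv2.imread('pics/scene0.png')
A=cv2.resize(a[125:330,170:360],None,fx=2.9,fy=2.9,interpolation=cv2.INTER_CUBIC)
B=cv2.resize(b[220:390,260:450],None,fx=1.3,fy=1.3,interpolation=cv2.INTER_CUBIC)
o=np.zeros((594,800,3),np.uint8);o[:A.shape[0],:A.shape[1]]=A[:594];o[:B.shape[0],552:552+B.shape[1]]=B[:,:248]
cv2.imwrite('pics/c1.png',cv2.convertScaleAbs(o,alpha=1.3,beta=15))
s=eyes.snapshot('top')
pts=[(343,184),(316,321),(220,303),(247,167)]
W=np.array([onz(s,p,.105) for p in pts]);print(W)
for i in range(4):print(np.linalg.norm(W[i]-W[i-1]))
E
```

```text
[[ 0.65796519 -0.11270383  0.105     ]
 [ 0.34907825 -0.06043743  0.105     ]
 [ 0.3832128   0.15134847  0.105     ]
 [ 0.68881629  0.10528014  0.105     ]]
0.2201563151983014
0.31327770215053385
0.214519076248105
0.3090562843102192
```

View pics/c1.png

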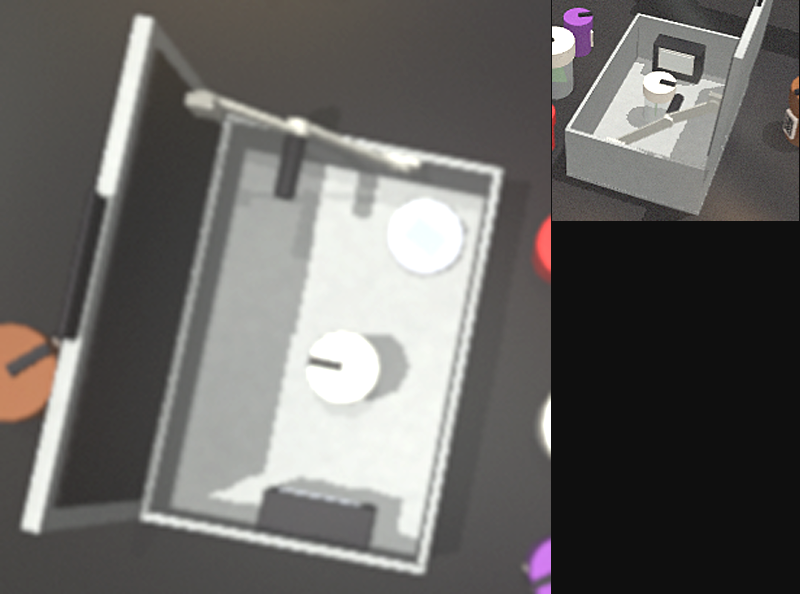

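```bash
cat >> h.py <<'E'
def c2p(u,v): return ((u+.5)/2.9-.5+170,(v+.5)/2.9-.5+125)
E
python3 - <<'E'
from h import *
from scipy.optimize import least_squares
s=eyes.snapshot('top');im=s['image']
px=np.array([c2p(*p) for p in [(503,169),(426,574),(141,520),(226,116)]])
C=np.array([[.16,-.11,.105],[-.16,-.11,.105],[-.16,.11,.105],[.16,.11,.105]])
def T(v,P):
    c,n=np.cos(v[2]),np.sin(v[2]);P=np.atleast_2d(P);return P@np.array([[c,-n,0],[n,c,0],[0,0,1]]).T+[v[0],v[1],0]
w=np.array([1,1,1,.5])[:,None]
f=least_squares(lambda v:((proj(s,T(v,C))-px)*w).ravel(),[.52,.02,-.15]);v=f.x
print(v,f.fun.round(2))
np.save('chest.npy',v)
# jar cap
g=im.astype(int);m=(g.min(2)>225);m=m.astype(np.uint8)
sub=m[232:270,270:308];n,l,st,ce=cv2.connectedComponentsWithStats(sub)
i=1+st[1:,4].argmax();print(st[i],ce[i]+[270,232])
hull=cv2.convexHull(np.argwhere(l==i)[:,::-1].astype(np.float32));(c,rad)=cv2.minEnclosingCircle(hull);print(np.array(c)+[270,232],rad)
cp=c2p(343,367);J=onz(s,cp,.086)
a=onz(s,c2p(308,361),.091);b=onz(s,c2p(341,366),.091)
win=T(v,[-.118,-.02,.048])[0];print('jar',cp,J,'win',win,'d',np.linalg.norm(win[:2]-J[:2]))
d=a-b;print('rib',np.arctan2(d[1],d[0]),'need',np.arctan2(*(win-J)[[1,0]]), 'chest normal',v[2]+np.pi)
cj=(J[:2]-v[:2])@np.array([[np.cos(v[2]),-np.sin(v[2])],[np.sin(v[2]),np.cos(v[2])]]);print('jar in chest',cj)
for nm,P in dict(bar=[.116,.046,.168],win=[-.118,-.02,.048],dish=[.1,-.065,.02],lide=[0,.11+.220*np.sin(.079),.105+.22]).items():
    q=proj(s,T(v,P))[0];print(nm,T(v,P)[0].round(4),q,((q-[170,125])*2.9).round())
E
```

```text
[ 0.52072427  0.0210505  -0.16100852] [ 0.12 -0.27  0.03  0.21 -0.16  0.25  0.06 -0.45]
[  7   9  22  22 320] [288.609375 251.659375]
[287.68287849 251.36770439] 11.002503395080566
jar (287.94827586206895, 251.22413793103448) [0.50250161 0.00745293 0.086     ] win [0.40104419 0.0202262  0.048     ] d 0.10225831835824184
rib 1.4501099999320506 need 3.016353762382864 chest normal 2.9805841328424854
jar in chest [-0.01580709 -0.01634304]
bar [0.6426 0.0479 0.168 ] [269.63679019 182.31013019] [289. 166.]
win [0.401  0.0202 0.048 ] [281.56307887 295.38369996] [324. 494.]
dish [ 0.609  -0.0591  0.02  ] [317.78159965 210.12306378] [429. 247.]
lide [0.5411 0.1468 0.325 ] [203.62417192 218.67486706] [ 98. 272.]
```

Emit:
{"fn": "apply_moves", "kwargs": {"steps": [{"z": -60, "grip": 85}, {"z": -60}, {"z": -60}, {"z": -20}, {"x": -40, "y": -40}, {"x": -45, "y": -45}, {"x": -45, "y": -45}, {"x": -45, "y": -45}]}}

```text
validation failed for argument at $.st...
```

Emit:
{"fn": "apply_moves", "kwargs": {"steps": [{"x": -45, "y": -45}, {"x": -45, "y": -45}, {"x": -45, "y": -45}, {"x": -45, "y": -45}, {"x": -45, "y": -45}, {"x": -40, "y": -40}, {"x": -25, "y": -25}, {"x": 0}]}}

```text
validation failed for argument at $.st...
```

Emit:
{"fn": "apply_moves", "kwargs": {"steps": [{"rz": 0.17}, {"rz": 0.17}, {"rz": 0.17}, {"rz": 0.17}, {"rz": 0.17}, {"rz": 0.17}, {"rz": 0.17}, {"rz": 0.17}]}}

```text
validation failed for argument at $.st...
```

```bash
cat >> h.py <<'E'
def go(x,y,z,yaw=None):
    s=r.get_state();R=s['ee_rot'];p=s['ee_pos']
    cy=np.arctan2(R[1,1],R[0,1]);print('t',s['t'],'pos',p.round(4),'ytool',cy.round(4),'tilt',R[:2,2].round(3),'q',s['q'].round(2),'F',s['contact_force'].round(1))
    print('shift mm',(R.T@(np.array([x,y,z])-p)*1000).round(1), 'rz',None if yaw is None else -(yaw-cy))
E
python3 - <<'E'
from h import *
go(.5025,.0075,.054,-.14)
snap('wrist','w1.png')
E
```

```text
t 0.2 pos [0.2313 0.6071 0.2307] ytool 1.2069 tilt [-0.    -0.001] q [-1.25  0.47 -0.01  1.6   0.01  1.07 -0.06] F [0.7 1.  0.5]
shift mm [-466.9 -463.6  177.2] rz 1.3468712800633087
```

View pics/w1.png

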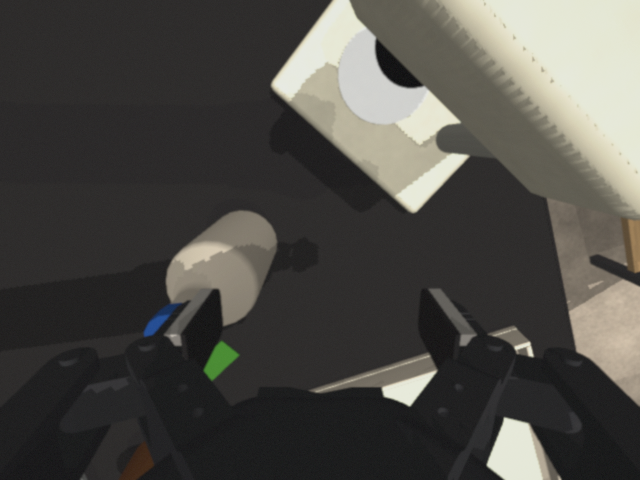

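The wrist view shows a bottle at (220,270), a white instrument at upper right behind the tool, and the tray at the bottom. The tool has not moved: the rows were rejected, so I'll try giving every field.

Emit:
{"fn": "apply_moves", "kwargs": {"steps": [{"x": -20, "y": 0, "z": -50, "rx": 0, "ry": 0, "rz": 0, "grip": 85}]}}

```text
t: 0.38
ee_pos: [0.2472, 0.5987, 0.2772]
ee_rot: [[-0.936, 0.353, -0.004], [0.353, 0.936, -0.009], [0.001, -0.01, -1.0]]
contact_force: [0.8, 0.3, 0.5]
opening: 0.992
finger_force: 0.0
```

Emit:
{"fn": "apply_moves", "kwargs": {"steps": [{"x": -20, "y": 0, "z": -50, "rx": 0, "ry": 0, "rz": 0, "grip": 85}, {"x": -20, "y": 0, "z": -50, "rx": 0, "ry": 0, "rz": 0, "grip": 85}, {"x": -35, "y": -30, "z": -40, "rx": 0, "ry": 0, "rz": 0, "grip": 85}, {"x": -42, "y": -44, "z": 0, "rx": 0, "ry": 0, "rz": 0, "grip": 85}, {"x": -42, "y": -44, "z": 0, "rx": 0, "ry": 0, "rz": 0, "grip": 85}, {"x": -42, "y": -44, "z": 0, "rx": 0, "ry": 0, "rz": 0, "grip": 85}, {"x": -42, "y": -44, "z": 0, "rx": 0, "ry": 0, "rz": 0, "grip": 85}, {"x": -42, "y": -44, "z": 0, "rx": 0, "ry": 0, "rz": 0, "grip": 85}]}}

```text
t: 1.38
ee_pos: [0.4278, 0.2632, 0.4214]
ee_rot: [[-0.935, 0.356, 0.0], [0.356, 0.935, 0.0], [-0.0, 0.001, -1.0]]
contact_force: [1.0, 0.7, -0.4]
opening: 0.996
finger_force: 0.0
```

Emit:
{"fn": "apply_moves", "kwargs": {"steps": [{"x": -42, "y": -44, "z": 0, "rx": 0, "ry": 0, "rz": 0, "grip": 85}, {"x": -42, "y": -44, "z": 0, "rx": 0, "ry": 0, "rz": 0, "grip": 85}, {"x": -42, "y": -44, "z": 0, "rx": 0, "ry": 0, "rz": 0, "grip": 85}, {"x": -36, "y": -44, "z": 0, "rx": 0, "ry": 0, "rz": 0, "grip": 85}, {"x": 0, "y": -38, "z": 0, "rx": 0, "ry": 0, "rz": 0, "grip": 85}, {"x": 0, "y": 0, "z": 0, "rx": 0, "ry": 0, "rz": 0.17, "grip": 85}, {"x": 0, "y": 0, "z": 0, "rx": 0, "ry": 0, "rz": 0.17, "grip": 85}, {"x": 0, "y": 0, "z": 0, "rx": 0, "ry": 0, "rz": 0.17, "grip": 85}]}}

```text
t: 2.38
ee_pos: [0.5024, 0.0074, 0.4213]
ee_rot: [[-0.637, 0.771, 0.0], [0.771, 0.637, 0.0], [0.0, 0.0, -1.0]]
contact_force: [0.2, -0.8, 0.1]
opening: 0.994
finger_force: 0.0
```

Emit:
{"fn": "apply_moves", "kwargs": {"steps": [{"x": 0, "y": 0, "z": 0, "rx": 0, "ry": 0, "rz": 0.17, "grip": 85}, {"x": 0, "y": 0, "z": 0, "rx": 0, "ry": 0, "rz": 0.17, "grip": 85}, {"x": 0, "y": 0, "z": 0, "rx": 0, "ry": 0, "rz": 0.17, "grip": 85}, {"x": 0, "y": 0, "z": 0, "rx": 0, "ry": 0, "rz": 0.17, "grip": 85}, {"x": 0, "y": 0, "z": 0, "rx": 0, "ry": 0, "rz": 0.16, "grip": 85}, {"x": 0, "y": 0, "z": 0, "rx": 0, "ry": 0, "rz": 0, "grip": 85}]}}

```text
t: 3.12
ee_pos: [0.5025, 0.0076, 0.4213]
ee_rot: [[0.141, 0.99, 0.0], [0.99, -0.141, 0.0], [0.0, -0.0, -1.0]]
contact_force: [0.4, 0.2, 0.3]
opening: 0.998
finger_force: 0.0
```

```bash
python3 - <<'E'
from h import *
go(.5025,.0075,.054,-.14)
s=snap('wrist','w2.png')
for P in ([.5025,.0075,.086],[.401,.0202,.048]):print(proj(s,P))
E
```

```text
t 3.125 pos [0.5025 0.0076 0.4213] ytool -0.1413 tilt [0. 0.] q [-0.54  0.05  0.49  1.72 -0.03  1.38 -0.19] F [0.4 0.2 0.3]
shift mm [-2.000e-01  0.000e+00  3.673e+02] rz -0.0013286930801058583
[[320.30019276 189.47910216]]
[[254.53050913 186.97823703]]
```

View pics/w2.png

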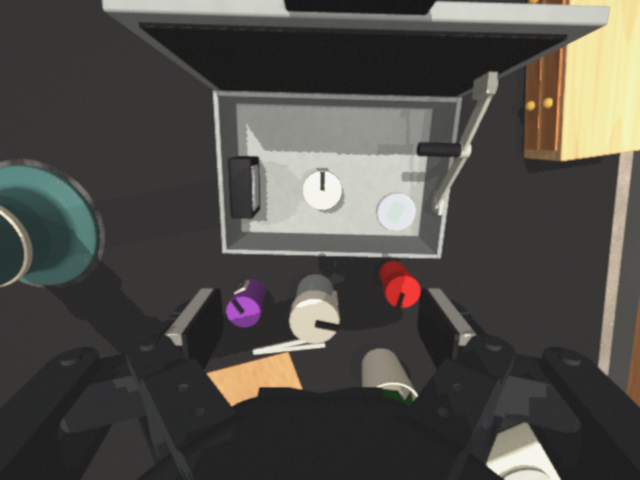

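Wrist view: the cap is centred near (322,190), against a predicted (320,189). The rib runs from (323,190) to (322,171). The window, dish, stay and knee bar (free end at (420,149)) are where expected.

```bash
python3 - <<'E'
from h import *
s=eyes.snapshot('wrist');st=r.get_state()
c,_=ray(s,(320,240));print('cam in tool',st['ee_rot'].T@(c-st['ee_pos']))
im=s['image'];g=im[165:212,298:346].min(2)
m=(g>190).astype(np.uint8)
n,l,stt,ce=cv2.connectedComponentsWithStats(m);i=1+stt[1:,4].argmax()
h=cv2.convexHull(np.argwhere(l==i)[:,::-1].astype(np.int32));(cc,rad)=cv2.minEnclosingCircle(h);cc=np.array(cc)+[298,165];print(cc,rad,onz(s,cc,.086))
mask=np.zeros_like(m);cv2.circle(mask,tuple(int(round(k)) for k in cc-[298,165]),int(rad-1),1,-1)
d=np.argwhere((g<90)&(mask>0))[:,::-1]+[298,165.];print(len(d))
W=np.array([onz(s,p,.091)[:2] for p in d]);m0=W.mean(0);u=np.linalg.svd(W-m0)[2][0];print(m0,np.ptp((W-m0)@u), np.arctan2(u[1],u[0]))
v=m0-onz(s,cc,.086)[:2];print('centre->rib',np.arctan2(v[1],v[0]))
E
```

```text
cam in tool [ 0.07043328 -0.0006011  -0.14338986]
[321.5 188. ] 32.88246536254883 [0.5045409  0.00938597 0.086     ]
42
[0.50683337 0.02060918] 0.02260592335878215 -1.7252216691788977
centre->rib 1.3693065868832757
```

Emit:
{"fn": "apply_moves", "kwargs": {"steps": [{"x": 0, "y": 1, "z": 60, "rx": 0, "ry": 0, "rz": 0, "grip": 85}, {"x": 0, "y": 0, "z": 60, "rx": 0, "ry": 0, "rz": 0, "grip": 85}, {"x": 0, "y": 0, "z": 60, "rx": 0, "ry": 0, "rz": 0, "grip": 85}, {"x": 0, "y": 0, "z": 60, "rx": 0, "ry": 0, "rz": 0, "grip": 85}, {"x": 0, "y": 0, "z": 50, "rx": 0, "ry": 0, "rz": 0, "grip": 85}, {"x": 0, "y": 0, "z": 40, "rx": 0, "ry": 0, "rz": 0, "grip": 85}, {"x": 0, "y": 0, "z": 30, "rx": 0, "ry": 0, "rz": 0, "grip": 85}, {"x": 0, "y": 0, "z": 8, "rx": 0, "ry": 0, "rz": 0, "grip": 85}]}}

```text
t: 4.22
ee_pos: [0.5025, 0.0073, 0.0517]
ee_rot: [[0.141, 0.99, -0.003], [0.99, -0.141, -0.001], [-0.001, -0.003, -1.0]]
contact_force: [0.4, 0.0, 0.5]
opening: 0.997
finger_force: 0.0
```

Emit:
{"fn": "apply_moves", "kwargs": {"steps": [{"x": 0, "y": 0, "z": 0, "rx": 0, "ry": 0, "rz": 0, "grip": 62}, {"x": 0, "y": 0, "z": 0, "rx": 0, "ry": 0, "rz": 0, "grip": 62}, {"x": 0, "y": 0, "z": 0, "rx": 0, "ry": 0, "rz": 0, "grip": 58}, {"x": 0, "y": 0, "z": 0, "rx": 0, "ry": 0, "rz": 0, "grip": 50}, {"x": 0, "y": 0, "z": 0, "rx": 0, "ry": 0, "rz": 0, "grip": 50}, {"x": 0, "y": 0, "z": 0, "rx": 0, "ry": 0, "rz": 0, "grip": 50}], "squeeze": 25}}

```text
t: 4.97
ee_pos: [0.5046, 0.0076, 0.0545]
ee_rot: [[0.142, 0.99, 0.002], [0.99, -0.142, 0.001], [0.001, 0.002, -1.0]]
contact_force: [-0.3, -0.6, 7.7]
opening: 0.648
finger_force: 25.4
```

Emit:
{"fn": "apply_moves", "kwargs": {"steps": [{"x": 0, "y": 0, "z": 0, "rx": 0, "ry": 0, "rz": -0.1, "grip": 50}, {"x": 0, "y": 0, "z": 0, "rx": 0, "ry": 0, "rz": -0.14, "grip": 50}, {"x": 0, "y": 0, "z": 0, "rx": 0, "ry": 0, "rz": -0.14, "grip": 50}, {"x": 0, "y": 0, "z": 0, "rx": 0, "ry": 0, "rz": -0.14, "grip": 50}, {"x": 0, "y": 0, "z": 0, "rx": 0, "ry": 0, "rz": -0.14, "grip": 50}, {"x": 0, "y": 0, "z": 0, "rx": 0, "ry": 0, "rz": -0.14, "grip": 50}, {"x": 0, "y": 0, "z": 0, "rx": 0, "ry": 0, "rz": -0.14, "grip": 50}, {"x": 0, "y": 0, "z": 0, "rx": 0, "ry": 0, "rz": -0.14, "grip": 50}]}}

```text
t: 5.98
ee_pos: [0.503, 0.0075, 0.0544]
ee_rot: [[-0.808, 0.589, -0.001], [0.589, 0.808, 0.0], [0.001, -0.001, -1.0]]
contact_force: [-4.6, -0.6, 10.1]
opening: 0.648
finger_force: 25.9
```

Emit:
{"fn": "apply_moves", "kwargs": {"steps": [{"x": 0, "y": 0, "z": 0, "rx": 0, "ry": 0, "rz": -0.14, "grip": 50}, {"x": 0, "y": 0, "z": 0, "rx": 0, "ry": 0, "rz": -0.14, "grip": 50}, {"x": 0, "y": 0, "z": 0, "rx": 0, "ry": 0, "rz": -0.14, "grip": 50}, {"x": 0, "y": 0, "z": 0, "rx": 0, "ry": 0, "rz": -0.07, "grip": 50}, {"x": 0, "y": 0, "z": 0, "rx": 0, "ry": 0, "rz": 0, "grip": 50}, {"x": 0, "y": 0, "z": 0, "rx": 0, "ry": 0, "rz": 0, "grip": 50}]}}

```text
t: 6.72
ee_pos: [0.5035, 0.0066, 0.0544]
ee_rot: [[-0.99, 0.144, 0.0], [0.144, 0.99, -0.001], [-0.0, -0.001, -1.0]]
contact_force: [-3.1, -2.4, 8.4]
opening: 0.645
finger_force: 25.8
```

```bash
python3 - <<'E'
from h import *
go(.5025,.0075,.054,1.43)
w=snap('wrist');t=snap('top');s=snap('scene')
P=[.5025,.0075,.086];print(proj(w,P),proj(t,P),proj(s,P))
a=w['image'][:, :,::-1]
T=cv2.resize(t['image'][215:305,240:340,::-1],None,fx=3,fy=3,interpolation=cv2.INTER_CUBIC)
S=cv2.resize(s['image'][240:330,290:390,::-1],None,fx=3,fy=3,interpolation=cv2.INTER_CUBIC)
o=np.zeros((540,800,3),np.uint8);o[:480*5//6-0,:533]=cv2.resize(a,(533,400));
o[:270,500:800]=T;o[270:540,500:800]=S;cv2.imwrite('pics/m3.png',o)
E
```

```text
t 6.725 pos [0.5035 0.0066 0.0544] ytool 1.4264 tilt [ 0.    -0.001] q [-0.05  0.49 -0.03  2.07  0.03  0.57  1.32] F [-3.1 -2.4  8.4]
shift mm [1.1 0.7 0.4] rz -0.003550674151716171
[[321.29497953 328.30108068]] [[287.9275079  251.22421874]] [[342.34421257 281.55829086]]
```

View pics/m3.png

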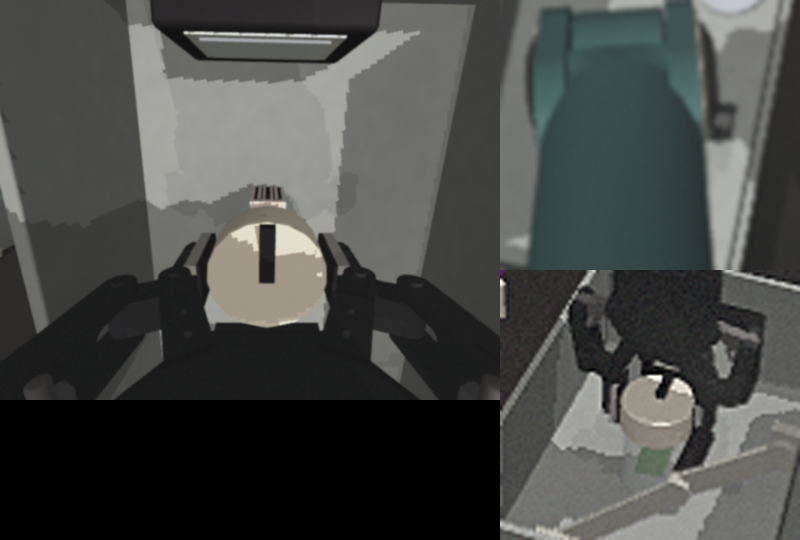

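The wrist view shows the gripped cap with its rib pointing straight at the window and the label on the window side. The rib runs at about x=320, rows 270-340 in the full frame. I'll measure its angle.

```bash
cat > rib.py <<'E'
from h import *
def rib(box,th=70):
    s=eyes.snapshot('wrist');x0,y0,x1,y1=box
    g=s['image'][y0:y1,x0:x1].max(2);m=(g<th).astype(np.uint8)
    n,l,st,ce=cv2.connectedComponentsWithStats(m);i=1+st[1:,4].argmax();print(st[i]+[x0,y0,0,0,0])
    d=np.argwhere(l==i)[:,::-1]+[float(x0),y0]
    W=np.array([onz(s,p,.0905)[:2] for p in d]);m0=W.mean(0);u=np.linalg.svd(W-m0,full_matrices=False)[2][0]
    print('mid',m0,'len',np.ptp((W-m0)@u),'ang',np.arctan2(u[1],u[0])%np.pi)
    v=np.load('chest.npy');c,n=np.cos(v[2]),np.sin(v[2]);w=v[:2]+[[c,-n],[n,c]]@np.array([-.118,-.02]);e=w-m0
    print('to window',np.arctan2(e[1],e[0]),'square',v[2]+np.pi)
E
python3 -c "
from rib import *
rib((300,266,342,348))"
```

```text
[ 312  270   18   70 1226]
mid [0.49002145 0.00895678] len 0.02745457423632477 ang 2.9908103953457927
to window 3.015608376927213 square 2.9805841328424854
```

Emit:
{"fn": "apply_moves", "kwargs": {"steps": [{"x": 0, "y": 0, "z": 0, "rx": 0, "ry": 0, "rz": 0, "grip": 60}, {"x": 0, "y": 0, "z": 0, "rx": 0, "ry": 0, "rz": 0, "grip": 85}, {"x": 0, "y": 0, "z": 0, "rx": 0, "ry": 0, "rz": 0, "grip": 85}, {"x": 0, "y": 0, "z": 0, "rx": 0, "ry": 0, "rz": 0, "grip": 85}, {"x": 0, "y": 0, "z": -20, "rx": 0, "ry": 0, "rz": 0, "grip": 85}, {"x": 0, "y": 0, "z": -50, "rx": 0, "ry": 0, "rz": 0, "grip": 85}, {"x": 0, "y": 0, "z": -60, "rx": 0, "ry": 0, "rz": 0, "grip": 85}, {"x": 0, "y": 0, "z": -60, "rx": 0, "ry": 0, "rz": 0, "grip": 30}]}}

```text
t: 7.92
ee_pos: [0.5032, 0.0075, 0.245]
ee_rot: [[-0.99, 0.143, -0.0], [0.143, 0.99, 0.0], [0.0, 0.0, -1.0]]
contact_force: [0.9, 0.7, 0.3]
opening: 0.813
finger_force: 0.0
```

```bash
python3 - <<'E'
from h import *
v=np.load('chest.npy')
c,n=np.cos(v[2]),np.sin(v[2]);w=v[:2]+np.array([[c,-n],[n,c]])@np.array([.095,.005]);print(w)
go(w[0],w[1],.155,1.41)
w=snap('wrist','w4.png');print(proj(w,[.5025,.0075,.086]))
E
```

```text
[0.61529711 0.01075602]
t 7.925 pos [0.5032 0.0075 0.245 ] ytool 1.427 tilt [-0.  0.] q [-0.05  0.21 -0.04  1.94  0.01  1.    1.34] F [0.9 0.7 0.3]
shift mm [-110.4   19.3   90. ] rz 0.01696390830187644
[[319.83516433 216.64164521]]
```

View pics/w4.png

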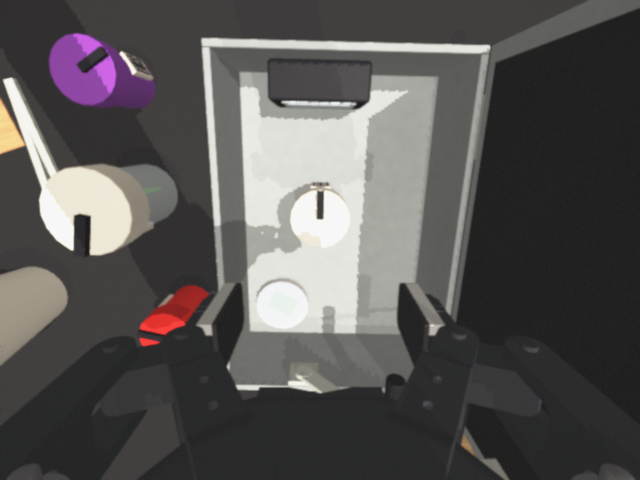

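Jar standing at (320,217), rib up toward the window at (320,100); released cleanly.

```bash
python3 -c "
from rib import *
rib((312,186,329,224),90)"
```

```text
[316 186   5  24 107]
mid [0.49223199 0.00889395] len 0.021682318951167207 ang 2.9684802596161473
to window 3.0179528142452248 square 2.9805841328424854
```

Emit:
{"fn": "apply_moves", "kwargs": {"steps": [{"x": 0, "y": 0, "z": 0, "rx": 0, "ry": 0, "rz": 0.017, "grip": 0}, {"x": 0, "y": 0, "z": 0, "rx": 0, "ry": 0, "rz": 0, "grip": 0}, {"x": -30, "y": 5, "z": 0, "rx": 0, "ry": 0, "rz": 0, "grip": 0}, {"x": -40, "y": 7, "z": 0, "rx": 0, "ry": 0, "rz": 0, "grip": 0}, {"x": -40, "y": 7, "z": 0, "rx": 0, "ry": 0, "rz": 0, "grip": 0}, {"x": 0, "y": 0, "z": 40, "rx": 0, "ry": 0, "rz": 0, "grip": 0}, {"x": 0, "y": 0, "z": 40, "rx": 0, "ry": 0, "rz": 0, "grip": 0}, {"x": 0, "y": 0, "z": 10, "rx": 0, "ry": 0, "rz": 0, "grip": 0}]}}

```text
t: 9.02
ee_pos: [0.6124, 0.0085, 0.1488]
ee_rot: [[-0.987, 0.16, -0.008], [0.16, 0.987, -0.001], [0.008, -0.002, -1.0]]
contact_force: [-0.7, -0.3, 0.9]
opening: 0.002
finger_force: 0.0
```

```bash
cat >> h.py <<'E'
def chestpos(p):
    v=np.load('chest.npy');c,n=np.cos(v[2]),np.sin(v[2]);return np.r_[np.array([[c,n],[-n,c]])@(np.array(p)[:2]-v[:2]),p[2]]
E
python3 - <<'E'
from h import *
v=np.load('chest.npy')
c,n=np.cos(v[2]),np.sin(v[2]);w=v[:2]+np.array([[c,-n],[n,c]])@np.array([.095,.020])
go(w[0],w[1],.155,1.41);print(chestpos(r.get_state()['ee_pos']))
s=snap('scene');w=snap('wrist')
S=cv2.resize(s['image'][190:350,290:450,::-1],None,fx=2.5,fy=2.5,interpolation=cv2.INTER_CUBIC)
o=np.hstack([S,cv2.resize(w['image'][230:,120:520,::-1],(400,250)) if 0 else cv2.copyMakeBorder(cv2.resize(w['image'][230:,120:520,::-1],(400,250)),0,150,0,0,cv2.BORDER_CONSTANT)])
cv2.imwrite('pics/m5.png',o)
E
```

```text
t 9.025 pos [0.6124 0.0085 0.1488] ytool 1.4101 tilt [-0.008 -0.001] q [-0.05  0.5  -0.02  1.76  0.01  0.89  1.33] F [-0.7 -0.3  0.9]
shift mm [-2.4 17.7 -6.3] rz 5.25625422400644e-05
[0.09251389 0.00230927 0.14877301]
```

View pics/m5.png

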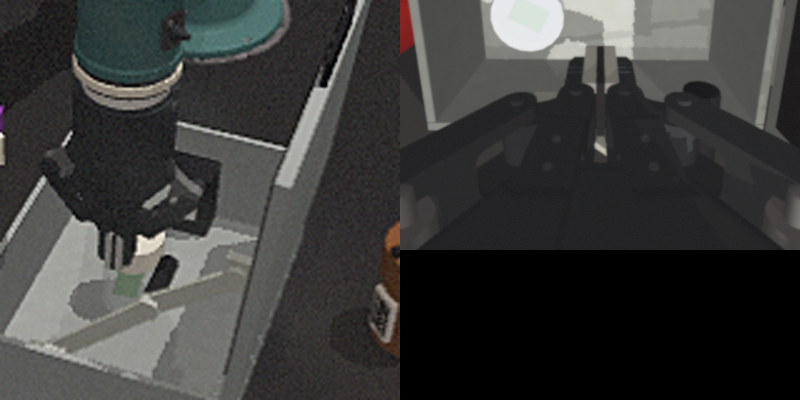

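Emit:
{"fn": "apply_moves", "kwargs": {"steps": [{"x": 0, "y": 8, "z": -5, "rx": 0, "ry": 0, "rz": 0, "grip": 0}, {"x": 0, "y": 8, "z": 0, "rx": 0, "ry": 0, "rz": 0, "grip": 0}, {"x": 0, "y": 6, "z": 2, "rx": 0, "ry": 0, "rz": 0, "grip": 0}, {"x": 0, "y": 5, "z": 4, "rx": 0, "ry": 0, "rz": 0, "grip": 0}, {"x": 0, "y": 5, "z": 5, "rx": 0, "ry": 0, "rz": 0, "grip": 0}]}}

```text
t: 9.75
ee_pos: [0.6205, 0.0397, 0.1471]
ee_rot: [[-0.987, 0.16, 0.0], [0.16, 0.987, -0.001], [-0.0, -0.001, -1.0]]
contact_force: [-0.7, -3.6, -0.1]
opening: -0.001
finger_force: 1.9
```

```bash
python3 - <<'E'
from h import *
st=r.get_state();print(chestpos(st['ee_pos']),st['contact_force'])
s=snap('scene');w=snap('wrist')
S=cv2.resize(s['image'][190:350,290:450,::-1],None,fx=2.5,fy=2.5,interpolation=cv2.INTER_CUBIC)
cv2.imwrite('pics/m6.png',np.hstack([S,cv2.copyMakeBorder(cv2.resize(w['image'][230:,120:520,::-1],(400,250)),0,150,0,0,cv2.BORDER_CONSTANT)]))
E
```

```text
[0.09546535 0.03438907 0.14714161] [-0.70509016 -3.63482009 -0.08766766]
```

Emit:
{"fn": "apply_moves", "kwargs": {"steps": [{"x": 0, "y": 4, "z": 5, "rx": 0, "ry": 0, "rz": 0, "grip": 0}, {"x": 0, "y": 4, "z": 5, "rx": 0, "ry": 0, "rz": 0, "grip": 0}, {"x": 0, "y": 4, "z": 5, "rx": 0, "ry": 0, "rz": 0, "grip": 0}, {"x": 0, "y": 4, "z": 5, "rx": 0, "ry": 0, "rz": 0, "grip": 0}, {"x": 0, "y": 3, "z": 5, "rx": 0, "ry": 0, "rz": 0, "grip": 0}]}}

```text
t: 10.48
ee_pos: [0.6233, 0.0478, 0.1236]
ee_rot: [[-0.986, 0.168, -0.002], [0.168, 0.986, -0.012], [-0.0, -0.012, -1.0]]
contact_force: [-7.8, -27.5, 18.0]
opening: 0.001
finger_force: 8.2
```

```bash
python3 - <<'E'
from h import *
st=r.get_state();print(chestpos(st['ee_pos']),st['contact_force'])
s=snap('scene');w=snap('wrist')
S=cv2.resize(s['image'][190:350,290:450,::-1],None,fx=2.5,fy=2.5,interpolation=cv2.INTER_CUBIC)
cv2.imwrite('pics/m7.png',np.hstack([S,cv2.copyMakeBorder(cv2.resize(w['image'][230:,120:520,::-1],(400,250)),0,150,0,0,cv2.BORDER_CONSTANT)]))
E
```

```text
[0.0969888  0.04284326 0.12356284] [ -7.77864472 -27.50144943  18.0402314 ]
```

View pics/m7.png

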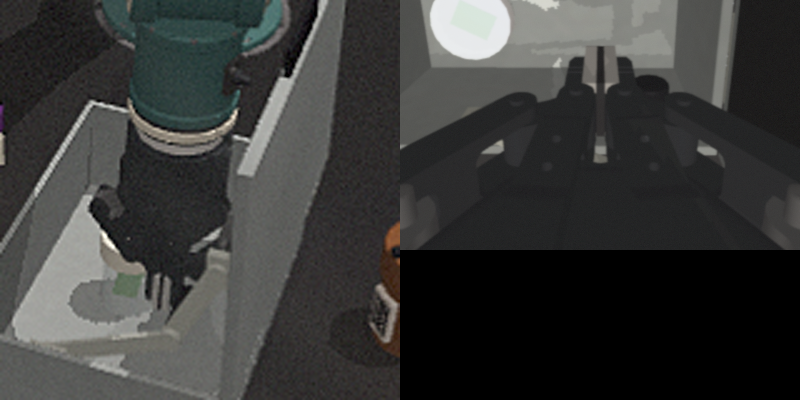

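The stay is clearly folded: the lower link is at (60,345)-(175,335) and the upper link runs to (225,255). The rise in force suggests the gripper's knuckle is touching the lid at (225,235), so I'll back off.

Emit:
{"fn": "apply_moves", "kwargs": {"steps": [{"x": 0, "y": -12, "z": -4, "rx": 0, "ry": 0, "rz": 0, "grip": 0}, {"x": 0, "y": -15, "z": -5, "rx": 0, "ry": 0, "rz": 0, "grip": 0}, {"x": 0, "y": -20, "z": -20, "rx": 0, "ry": 0, "rz": 0, "grip": 0}, {"x": 10, "y": -10, "z": -50, "rx": 0, "ry": 0, "rz": 0, "grip": 0}, {"x": 20, "y": 0, "z": -60, "rx": 0, "ry": 0, "rz": 0, "grip": 0}, {"x": 20, "y": 0, "z": -60, "rx": 0, "ry": 0, "rz": 0, "grip": 0}, {"x": 20, "y": 0, "z": -60, "rx": 0, "ry": 0, "rz": 0, "grip": 0}, {"x": 20, "y": 0, "z": -60, "rx": 0, "ry": 0, "rz": 0, "grip": 0}]}}

```text
t: 11.58
ee_pos: [0.525, 0.0168, 0.4419]
ee_rot: [[-0.987, 0.16, 0.002], [0.16, 0.987, 0.001], [-0.002, 0.001, -1.0]]
contact_force: [0.5, -0.4, -0.5]
opening: 0.0
finger_force: 0.0
```

```bash
python3 - <<'E'
from h import *
st=r.get_state();print(st['ee_pos'],chestpos(st['ee_pos']),st['contact_force'])
w=snap('wrist');s=snap('scene')
o=np.hstack([cv2.resize(w['image'][:,:,::-1],(480,360)),cv2.resize(s['image'][150:390,250:463,::-1],(320,360))])
cv2.imwrite('pics/m8.png',o)
E
```

```text
[0.52499633 0.01675201 0.44193921] [ 0.00490592 -0.00355802  0.44193921] [ 0.51040527 -0.35077422 -0.48376154]
```

View pics/m8.png

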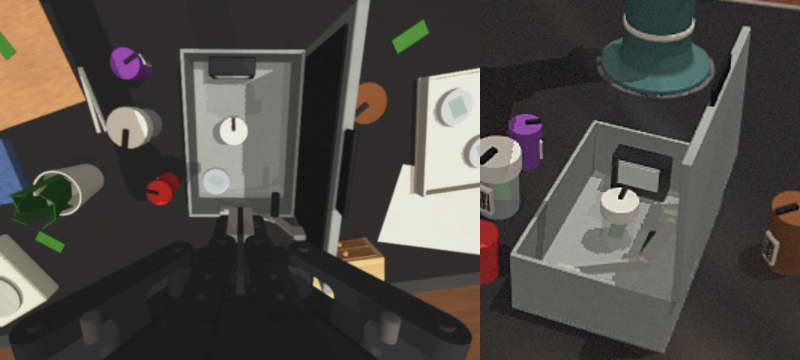

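The stay is folded with the bar lowered, and the lid is still near upright. The jar is unchanged at (233,131) in the mosaic. Next I go over the lid and come down behind it.

Emit:
{"fn": "apply_moves", "kwargs": {"steps": [{"x": 0, "y": 50, "z": 0, "rx": 0, "ry": 0, "rz": 0, "grip": 0}, {"x": 0, "y": 60, "z": 0, "rx": 0, "ry": 0, "rz": 0, "grip": 0}, {"x": 0, "y": 60, "z": 0, "rx": 0, "ry": 0, "rz": 0, "grip": 0}, {"x": 0, "y": 14, "z": 0, "rx": 0, "ry": 0, "rz": 0, "grip": 0}, {"x": 0, "y": 0, "z": 50, "rx": 0, "ry": 0, "rz": 0, "grip": 0}, {"x": 0, "y": 0, "z": 50, "rx": 0, "ry": 0, "rz": 0, "grip": 0}, {"x": 0, "y": 0, "z": 26, "rx": 0, "ry": 0, "rz": 0, "grip": 0}, {"x": 0, "y": 0, "z": 0, "rx": 0, "ry": 0, "rz": 0, "grip": 0}]}}

```text
t: 12.68
ee_pos: [0.5549, 0.197, 0.311]
ee_rot: [[-0.987, 0.161, -0.004], [0.161, 0.987, -0.002], [0.003, -0.002, -1.0]]
contact_force: [-0.1, -0.0, 0.8]
opening: 0.001
finger_force: 0.0
```

```bash
python3 - <<'E'
from h import *
st=r.get_state();print(chestpos(st['ee_pos']),st['contact_force'])
b=np.arange(-.08,1.58,.0825)
y=.11-.2*np.sin(b)+.012*np.cos(b)+.01;z=.105+.2*np.cos(b)+.012*np.sin(b)
print(np.c_[b,y*1e3,z*1e3].round(2)); print(np.c_[np.diff(y),np.diff(z)].round(4)*1e3)
E
```

```text
[0.00557333 0.17913054 0.31096617] [-0.06571408 -0.00409102  0.78942415]
[[-8.0000e-02  1.4794e+02  3.0340e+02]
 [ 0.0000e+00  1.3150e+02  3.0503e+02]
 [ 8.0000e-02  1.1498e+02  3.0530e+02]
 [ 1.7000e-01  9.8490e+01  3.0420e+02]
 [ 2.5000e-01  8.2150e+01  3.0175e+02]
 [ 3.3000e-01  6.6060e+01  2.9796e+02]
 [ 4.2000e-01  5.0340e+01  2.9286e+02]
 [ 5.0000e-01  3.5100e+01  2.8648e+02]
 [ 5.8000e-01  2.0430e+01  2.7887e+02]
 [ 6.6000e-01  6.4400e+00  2.7007e+02]
 [ 7.5000e-01 -6.7700e+00  2.6015e+02]
 [ 8.3000e-01 -1.9130e+01  2.4918e+02]
 [ 9.1000e-01 -3.0540e+01  2.3722e+02]
 [ 9.9000e-01 -4.0920e+01  2.2437e+02]
 [ 1.0800e+00 -5.0210e+01  2.1070e+02]
 [ 1.1600e+00 -5.8340e+01  1.9632e+02]
 [ 1.2400e+00 -6.5260e+01  1.8131e+02]
 [ 1.3200e+00 -7.0920e+01  1.6578e+02]
 [ 1.4000e+00 -7.5280e+01  1.4984e+02]
 [ 1.4900e+00 -7.8310e+01  1.3360e+02]
 [ 1.5700e+00 -7.9990e+01  1.1716e+02]]
[[-16.4   1.6]
 [-16.5   0.3]
 [-16.5  -1.1]
 [-16.3  -2.5]
 [-16.1  -3.8]
 [-15.7  -5.1]
 [-15.2  -6.4]
 [-14.7  -7.6]
 [-14.   -8.8]
 [-13.2  -9.9]
 [-12.4 -11. ]
 [-11.4 -12. ]
 [-10.4 -12.9]
 [ -9.3 -13.7]
 [ -8.1 -14.4]
 [ -6.9 -15. ]
 [ -5.7 -15.5]
 [ -4.4 -15.9]
 [ -3.  -16.2]
 [ -1.7 -16.4]]
```

Emit:
{"fn": "apply_moves", "kwargs": {"steps": [{"x": 0, "y": -12, "z": 2, "rx": 0, "ry": 0, "rz": 0, "grip": 0}, {"x": 0, "y": -10, "z": 2, "rx": 0, "ry": 0, "rz": 0, "grip": 0}, {"x": 0, "y": -8, "z": 1, "rx": 0, "ry": 0, "rz": 0, "grip": 0}, {"x": 0, "y": -6, "z": 0, "rx": 0, "ry": 0, "rz": 0, "grip": 0}, {"x": 0, "y": -6, "z": 0, "rx": 0, "ry": 0, "rz": 0, "grip": 0}, {"x": 0, "y": -8, "z": 0, "rx": 0, "ry": 0, "rz": 0, "grip": 0}, {"x": 0, "y": -8, "z": 0, "rx": 0, "ry": 0, "rz": 0, "grip": 0}, {"x": 0, "y": -8, "z": 0, "rx": 0, "ry": 0, "rz": 0, "grip": 0}]}}

```text
t: 13.68
ee_pos: [0.5453, 0.134, 0.3079]
ee_rot: [[-0.987, 0.159, 0.001], [0.159, 0.987, 0.001], [-0.001, 0.001, -1.0]]
contact_force: [0.6, 3.4, 2.1]
opening: -0.0
finger_force: 1.4
```

```bash
cat > chk.py <<'E'
from h import *
st=r.get_state();print(st['t'],chestpos(st['ee_pos']).round(4),st['contact_force'].round(1))
E
python3 chk.py
```

```text
13.675 [0.0062 0.1154 0.3079] [0.6 3.4 2.1]
```

Emit:
{"fn": "apply_moves", "kwargs": {"steps": [{"x": 0, "y": -8, "z": 1, "rx": 0, "ry": 0, "rz": 0, "grip": 0}, {"x": 0, "y": -8, "z": 1, "rx": 0, "ry": 0, "rz": 0, "grip": 0}, {"x": 0, "y": -8, "z": 1, "rx": 0, "ry": 0, "rz": 0, "grip": 0}, {"x": 0, "y": -8, "z": 1, "rx": 0, "ry": 0, "rz": 0, "grip": 0}, {"x": 0, "y": -8, "z": 2, "rx": 0, "ry": 0, "rz": 0, "grip": 0}, {"x": 0, "y": -8, "z": 2, "rx": 0, "ry": 0, "rz": 0, "grip": 0}, {"x": 0, "y": -8, "z": 2.5, "rx": 0, "ry": 0, "rz": 0, "grip": 0}, {"x": 0, "y": -8, "z": 2.5, "rx": 0, "ry": 0, "rz": 0, "grip": 0}]}}

```text
t: 14.68
ee_pos: [0.5348, 0.0697, 0.2942]
ee_rot: [[-0.987, 0.16, -0.0], [0.16, 0.987, -0.0], [0.0, -0.0, -1.0]]
contact_force: [0.2, 2.4, 1.7]
opening: -0.002
finger_force: 1.7
```

```bash
python3 chk.py
```

```text
14.675 [0.0061 0.0503 0.2942] [0.2 2.4 1.7]
```

On the planned arc (50, 293). Continuing.

Emit:
{"fn": "apply_moves", "kwargs": {"steps": [{"x": 0, "y": -7.5, "z": 3.5, "rx": 0, "ry": 0, "rz": 0, "grip": 0}, {"x": 0, "y": -7.5, "z": 4, "rx": 0, "ry": 0, "rz": 0, "grip": 0}, {"x": 0, "y": -7.5, "z": 4, "rx": 0, "ry": 0, "rz": 0, "grip": 0}, {"x": 0, "y": -7.5, "z": 4, "rx": 0, "ry": 0, "rz": 0, "grip": 0}, {"x": 0, "y": -7, "z": 4.5, "rx": 0, "ry": 0, "rz": 0, "grip": 0}, {"x": 0, "y": -7, "z": 4.5, "rx": 0, "ry": 0, "rz": 0, "grip": 0}, {"x": 0, "y": -6.5, "z": 5, "rx": 0, "ry": 0, "rz": 0, "grip": 0}, {"x": 0, "y": -6.5, "z": 5, "rx": 0, "ry": 0, "rz": 0, "grip": 0}]}}

```text
t: 15.68
ee_pos: [0.5257, 0.0134, 0.2596]
ee_rot: [[-0.987, 0.16, -0.0], [0.16, 0.987, -0.0], [0.0, -0.0, -1.0]]
contact_force: [-0.8, 0.6, 3.3]
opening: 0.006
finger_force: 1.5
```

```bash
python3 chk.py
```

```text
15.675 [ 0.0062 -0.0067  0.2596] [-0.8  0.6  3.3]
```

Emit:
{"fn": "apply_moves", "kwargs": {"steps": [{"x": 0, "y": -6, "z": 5.5, "rx": 0, "ry": 0, "rz": 0, "grip": 0}, {"x": 0, "y": -6, "z": 5.5, "rx": 0, "ry": 0, "rz": 0, "grip": 0}, {"x": 0, "y": -5.5, "z": 6, "rx": 0, "ry": 0, "rz": 0, "grip": 0}, {"x": 0, "y": -5.5, "z": 6, "rx": 0, "ry": 0, "rz": 0, "grip": 0}, {"x": 0, "y": -5, "z": 6.5, "rx": 0, "ry": 0, "rz": 0, "grip": 0}, {"x": 0, "y": -5, "z": 6.5, "rx": 0, "ry": 0, "rz": 0, "grip": 0}, {"x": 0, "y": -4.5, "z": 7, "rx": 0, "ry": 0, "rz": 0, "grip": 0}, {"x": 0, "y": -4.5, "z": 7, "rx": 0, "ry": 0, "rz": 0, "grip": 0}]}}

```text
t: 16.68
ee_pos: [0.5191, -0.0278, 0.2094]
ee_rot: [[-0.987, 0.16, -0.0], [0.16, 0.987, -0.0], [0.0, -0.0, -1.0]]
contact_force: [1.1, -0.8, 3.2]
opening: 0.0
finger_force: 1.3
```

```bash
python3 chk.py
```

```text
16.675 [ 0.0062 -0.0485  0.2094] [ 1.1 -0.8  3.2]
```

Emit:
{"fn": "apply_moves", "kwargs": {"steps": [{"x": 0, "y": -4, "z": 7, "rx": 0, "ry": 0, "rz": 0, "grip": 0}, {"x": 0, "y": -4, "z": 7, "rx": 0, "ry": 0, "rz": 0, "grip": 0}, {"x": 0, "y": -4, "z": 7, "rx": 0, "ry": 0, "rz": 0, "grip": 0}, {"x": 0, "y": -3, "z": 7, "rx": 0, "ry": 0, "rz": 0, "grip": 0}, {"x": 0, "y": -3, "z": 7, "rx": 0, "ry": 0, "rz": 0, "grip": 0}, {"x": 0, "y": -3, "z": 7, "rx": 0, "ry": 0, "rz": 0, "grip": 0}, {"x": 0, "y": -3, "z": 7, "rx": 0, "ry": 0, "rz": 0, "grip": 0}, {"x": 0, "y": -2, "z": 7, "rx": 0, "ry": 0, "rz": 0, "grip": 0}]}}

```text
t: 17.68
ee_pos: [0.5149, -0.0531, 0.1535]
ee_rot: [[-0.987, 0.16, -0.0], [0.16, 0.987, 0.0], [0.0, 0.0, -1.0]]
contact_force: [0.5, 1.4, 0.9]
opening: 0.004
finger_force: 0.9
```

```bash
python3 chk.py
```

```text
17.675 [ 0.0062 -0.0742  0.1535] [0.5 1.4 0.9]
```

Emit:
{"fn": "apply_moves", "kwargs": {"steps": [{"x": 0, "y": -2, "z": 7, "rx": 0, "ry": 0, "rz": 0, "grip": 0}, {"x": 0, "y": -2, "z": 7, "rx": 0, "ry": 0, "rz": 0, "grip": 0}, {"x": 0, "y": -1, "z": 6, "rx": 0, "ry": 0, "rz": 0, "grip": 0}, {"x": 0, "y": -1, "z": 5, "rx": 0, "ry": 0, "rz": 0, "grip": 0}, {"x": 0, "y": 0, "z": 4, "rx": 0, "ry": 0, "rz": 0, "grip": 0}, {"x": 0, "y": 0, "z": 3, "rx": 0, "ry": 0, "rz": 0, "grip": 0}]}}

```text
t: 18.42
ee_pos: [0.5138, -0.0593, 0.1216]
ee_rot: [[-0.987, 0.16, -0.0], [0.16, 0.987, -0.0], [0.0, -0.0, -1.0]]
contact_force: [-0.1, -0.6, 0.8]
opening: -0.001
finger_force: 0.1
```

```bash
python3 chk.py
```

```text
18.425 [ 0.0061 -0.0805  0.1216] [-0.1 -0.6  0.8]
```

Emit:
{"fn": "apply_moves", "kwargs": {"steps": [{"x": 0, "y": 0, "z": 2, "rx": 0, "ry": 0, "rz": 0, "grip": 0}, {"x": 0, "y": 0, "z": 2, "rx": 0, "ry": 0, "rz": 0, "grip": 0}, {"x": 0, "y": 0, "z": 2, "rx": 0, "ry": 0, "rz": 0, "grip": 0}, {"x": 0, "y": 0, "z": 1, "rx": 0, "ry": 0, "rz": 0, "grip": 0}, {"x": 0, "y": 0, "z": 0, "rx": 0, "ry": 0, "rz": 0, "grip": 0}]}}

```text
t: 19.05
ee_pos: [0.5141, -0.059, 0.1169]
ee_rot: [[-0.987, 0.16, 0.0], [0.16, 0.987, -0.0], [-0.0, 0.0, -1.0]]
contact_force: [-5.9, -0.3, 17.5]
opening: -0.0
finger_force: 8.8
```

```bash
python3 chk.py
```

```text
19.05 [ 0.0063 -0.0801  0.1169] [-5.9 -0.3 17.5]
```

Hard stop at z = 0.117, exactly the shut lid's outer-face height. I'll withdraw and check.

Emit:
{"fn": "apply_moves", "kwargs": {"steps": [{"x": 0, "y": 0, "z": -10, "rx": 0, "ry": 0, "rz": 0, "grip": 0}, {"x": 0, "y": 0, "z": -40, "rx": 0, "ry": 0, "rz": 0, "grip": 0}, {"x": 0, "y": 0, "z": -50, "rx": 0, "ry": 0, "rz": 0, "grip": 0}, {"x": 40, "y": 0, "z": -50, "rx": 0, "ry": 0, "rz": 0, "grip": 0}, {"x": 40, "y": 0, "z": -50, "rx": 0, "ry": 0, "rz": 0, "grip": 0}, {"x": 0, "y": 0, "z": 0, "rx": 0, "ry": 0, "rz": 0, "grip": 0}]}}

```text
t: 19.8
ee_pos: [0.4372, -0.0463, 0.3169]
ee_rot: [[-0.987, 0.16, 0.009], [0.16, 0.987, -0.0], [-0.009, 0.001, -1.0]]
contact_force: [-0.1, -0.9, -0.2]
opening: 0.002
finger_force: 0.0
```

```bash
python3 chk.py; python3 -c "
from h import *
snap('scene','s9.png')"
```

```text
19.8 [-0.0717 -0.0799  0.3169] [-0.1 -0.9 -0.2]
```

View pics/s9.png

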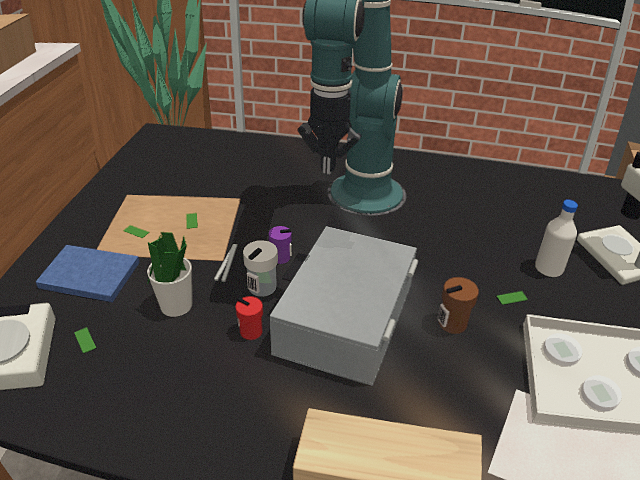

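The scene shows the lid flush on the chest around (345,290), the gripper clear, and everything else on the bench in place.

```bash
python3 -c "
from h import *
print(r.sign_off())"
```

```text
the job is handed in; nothing more can be done
None
```

Job handed in at about 20 s: the jar was turned to face the scanner window (within about 0.03 rad before the lid closed), the stay unlocked, and the lid lowered fully shut, with the other bench items in place in the final picture; no verdict was returned.

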